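# Clamp the stout spice jar in the ratchet jar holder

### The job

Take the stout amber jar off the lazy susan and lower it gently, upright, to the floor of the jar holder's round well, letting go only once it stands there. Then pump the holder's ratchet trigger until the sprung pad of the jaw meets the glass and is pressed in to about half its travel (never bottomed out, which would crack the glass), moving the jaw only with the trigger, and finish while still holding the trigger squeezed like that. Leave the other jars, the bowl and the brush where they are.

Things in the scene. Friction and masses are not known exactly. Their poses are not given: they have to be found in the camera images.
- stout_jar_center (a point): centre (half-way up) of the stout amber glass jar, the widest of the three on the lazy susan (all sizes in mm): 105 high, body 56 in diameter, on top a steel twist cap 46 in diameter and 30 high (the uppermost 30). About 0.22 kg, loose, upright at the start.
- stout_jar: the same stout jar; origin at the centre of its underside, z up along its axis.
- susan_center (a point): centre of the top of the lazy susan's round wooden platter, 220 in diameter, top surface 20 above the counter with a rim 7 higher. The three jars stand on it 65 from its centre, 120 degrees apart. It can turn, with some drag; it need not be turned.
- clamp: the jar holder, fixed on the counter: a dark base plate 310 x 100 x 8 with a round well at one end and a ratchet housing (40 wide, top 70 above the counter) at the other. Origin on the counter under the well's centre; x points along the holder from the housing to the well, the way the jaw closes; z up. All x given below are along this axis, in mm.
- well: the holder's well with its floor: inner radius 34, floor 12 and rim 72 above the counter, walls 4 thick; the wall is cut down to 26 high over 90 degrees on the side of the jaw (-x of the holder). Origin and axes as those of clamp.
- well_floor (a point): centre of the top of the well's floor, 12 above the counter. The floor is a springy rubber cushion that gives 1 mm per 6 N, up to 4 mm (the point does not move with it).
- trigger (a joint): travel of the trigger in m, 0 released to 0.016 fully squeezed, along +x of the holder towards the fixed grip; a spring of 2 to 4 N returns it. It drives the jaw forward one to one after up to 5 mm of free play (ratchet pitch 5 mm) and needs up to about 10 N plus the pad's force; on the return stroke the jaw stays. It may be squeezed against the grip or pushed.
- trigger_mid (a point): point in the middle of the trigger's blade, 105 above the counter. The blade is black, upright, beside the fixed grip: 12 thick along the holder's x, 28 wide, top 130 above the counter. Its outer face (away from the grip) is at x = -196 released, 52 from the grip's outer face, and at x = -180 fully squeezed, 36 from it.
- jaw (a joint): travel of the steel jaw (bar, head plate and pad) in m, 0 fully back to 0.056; grows as it moves towards the well. At 0 the pad's face is 34 from the side of a stout jar standing in the middle of the well; pushed, the jar slides up to 6 further until it rests on the well's far wall. The jaw stays where it is left, with a drag of about 5 N.
- pad (a joint): how far the sprung pad is pressed into the jaw in m, 0 free to 0.012 bottomed out; its spring takes 1.5 N per mm.
- pad_face (a point): centre of the pad's face that meets the jar, 44 above the counter. The pad is dark, 6 thick, 30 wide and 28 high, standing 12 off the jaw's head plate when free.
- slim_jar_a_center (a point): centre of a slim amber jar, 42 in diameter, 120 high, on the lazy susan; to be left alone.
- slim_jar_b_center (a point): centre of the other slim amber jar, the same size; to be left alone.
- bowl: small teal ceramic bowl, rim 110 in diameter, 50 high, on the counter; origin at the centre of its underside; to be left alone.
- brush_grip (a point): handle of the steel basting brush lying on the counter; to be left alone.
- grip_mid (a point): middle of the fixed upright black grip on the housing, 105 above the counter. The grip is 12 thick along the holder's x, 28 wide and reaches from 68 to 135 above the counter; its outer face, towards the well, is at x = -144, the face towards the trigger at x = -156.
Not all that is in view belongs to the job. Leave any blue or yellow look-alike of the stout_jar alone.

How it is judged:
By the outcome, as a careful person would: the job done as asked, in the order asked, and still so for the second after the job is handed in, while the arm keeps its last pose, push and grip.
It also fails if it takes over 72 s, if anything falls off the work surface, if the arm or the gripper's body presses on something with over 40 N, if the wrist force passes 120 N, or if a joint passes its speed limit or range.

### The arm

A 6-joint arm with a two-finger parallel gripper is mounted at the origin on the work surface. World frame = base frame: x ahead of the robot, y to its left, z up, the work surface at z = 0. Lengths are in m, angles in rad, forces in N, time in s.
With the tool pointing down it reaches from about 0.375 to 0.9 m from the base axis. Payload 3.1 kg.
Tool frame: the origin (TCP) lies between the finger pads; the fingertips stand 17 mm ahead of it and the grasp point (between the pads) lies 2 mm behind it (robot.nose_length is the distance from the TCP to the fingertips, in m); z points along the fingers, y is the line along which they close (so a half turn about z gives the same grasp; the last joint's range is limited). The gripper opens to 87 mm and grips with 3 to 60 N. Pads are 19 mm wide; open, the fingers measure 117 mm over their backs; the gripper's body (75 mm by 190 mm) begins 51 mm behind the grasp point.
Start: joints at [-1.361, 0.527, 1.433, -0, 1.181, -0.178], TCP at [0.236, -0.579, 0.24] pointing down, gripper open.
Joint ranges: [-3.08, 3.08], [-0.75, 2.2], [0.22, 2.44], [-1.43, 4.57], [0, 2.65], [-2.85, 2.85]. Speed limits (rad/s): [2.79, 2.79, 3.14, 3.14, 3.14, 3.14].

### API

Orientations are given as a unit quaternion [x, y, z, w].
In Python, from rig import robot, cams gives the robot as it stands.
- The arm moves only by the shell command python3 -m pendant 'ROWS' [FORCE]. ROWS is JSON, a list of rows, each an object with "jaw": the opening, from 0 (shut) to 1 (fully open); "linear": the shift along the tool's x, y, z in cm, a list of three; "twist": the turn about the tool's z in degrees. A call has 1 to 12 rows; each row shifts and turns the commanded pose from where the row before left it, along the tool's axes as they then stand; what a row does not reach is not made up. A row lasts 1/12 s, in which the tool goes at most 41.7 mm and 7.16 degrees, less where a joint would pass 70% of its speed; a pose out of reach is approached as far as the arm can. A call is refused whole if a number of a shift passes 4.17 or a number of a turn 7.16, either way. A call with a gripper value outside its range is refused whole. The fingers move at their own pace and stop on an object; FORCE is the grip in N (left out, the last holds). Time passes only in rows, so rows that do not move let the fingers close. It gives the time, the measured TCP pose, the force, the opening and the grip force at its end, in the units of the state.
- robot.get_obs(): the state, without advancing time (a new reading comes with each control period).
- cams.camera(name): name is "scene" or "top" or "wrist"; returns a dict with "color" (480x640x3 uint8, blue, green, red), "depth" (480x640 float32, m along the optical axis (not along the pixel's ray), 0 where there is no reading), "fov_y" (degrees; the focal length in pixels is half the picture's height over the tangent of half this angle, whatever the lens; pixels are square), "cx", "cy" (the principal point, pixels), "view" (4x4, takes a point from world to camera coordinates). Camera axes: x right, y down, z forward; pixel columns grow to the right and rows downward; lengths in m; the calibration is good to about 2 mm. A picture is of the moment at which its call begins.
- robot.hand_in(): hands the job in; it is judged then, once.
The state is a dict: "time": time; "q": joint angles; "joint_velocities": joint speeds; "joint_torque": joint torques, N m; "position": TCP position; "tool_rot": TCP orientation; "ft_force": force on the tool from outside, world axes, zero at the start; "moment": the same for the moment, N m; "grip_width": finger opening in m; "grip_force": force on a finger pad.
Only numpy, scipy, OpenCV 4.12 (cv2) and the standard library are available. Lean on these libraries where they do the work, as an engineer would, in place of code of your own. Each camera call takes 0.05 s, during which the arm holds its last target. There are 200 camera calls.

## Working session

There is one attempt and no reset: what is moved stays moved. The work goes in short steps, Python scripts to look and compute and a shell command to move; the robot and the scene stay as the last step left them, time stands still between calls to the robot, and variables do not carry over. Pictures are saved under pics/ and viewed, at most 10 in all, crops included, and the job is handed in when it is done.

```bash
mkdir -p pics
python3 - <<'E'
from rig import robot,cams
import cv2,numpy as np
for n in("scene","top"):
    c=cams.camera(n);cv2.imwrite(f"pics/{n}0.png",c["color"]);np.savez(f"pics/{n}0.npz",**c)
    print(n,c["fov_y"],c["cx"],c["cy"],np.round(np.linalg.inv(c["view"]),3).tolist())
print(robot.get_obs())
E
```

```text
scene 46.12142031824894 325.49356534632625 247.5413103057291 [[0.154, 0.801, -0.579, 1.416], [0.988, -0.133, 0.079, -0.087], [-0.013, -0.584, -0.811, 1.418], [0.0, 0.0, 0.0, 1.0]]
top 43.65682922483206 306.3987391200835 238.872639318482 [[-0.029, -0.984, 0.175, 0.151], [-1.0, 0.031, 0.006, 0.034], [-0.011, -0.175, -0.984, 1.722], [0.0, 0.0, 0.0, 1.0]]
{'time': 0.1, 'q': array([-1.36148656e+00,  5.28405193e-01,  1.43378618e+00, -3.03639423e-05,
        1.18142521e+00, -1.78467537e-01]), 'joint_velocities': array([ 0.00037945, -0.0026393 , -0.00325125,  0.00025397,  0.00178041,
       -0.00105247]), 'joint_torque': array([-4.00826184e-05, -4.40984380e+01, -1.77151573e+01,  6.35557529e-02,
        5.33886335e-02, -4.21445066e-05]), 'position': array([ 0.236235  , -0.57794016,  0.23864599]), 'tool_rot': array([ 9.81260790e-01,  1.92681701e-01, -2.96430868e-05, -1.01162918e-03]), 'ft_force': array([ 0.30757067,  0.43194339, -0.1318979 ]), 'moment': array([-0.00048467,  0.01541128, -0.00395148]), 'grip_force': 0.0, 'grip_width': 0.08674911749758807}
```

View pics/scene0.png

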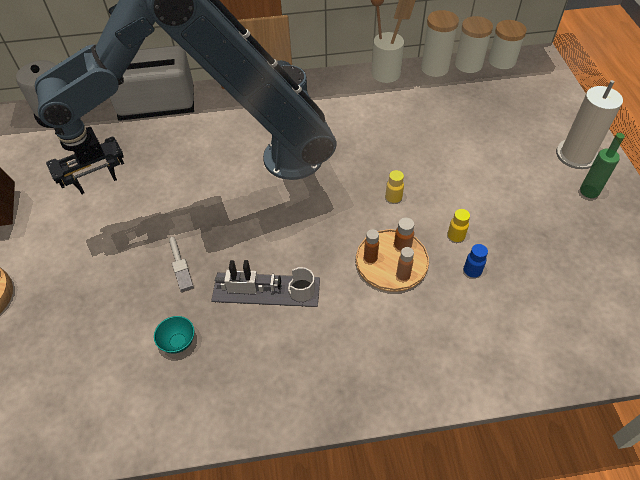

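View pics/top0.png

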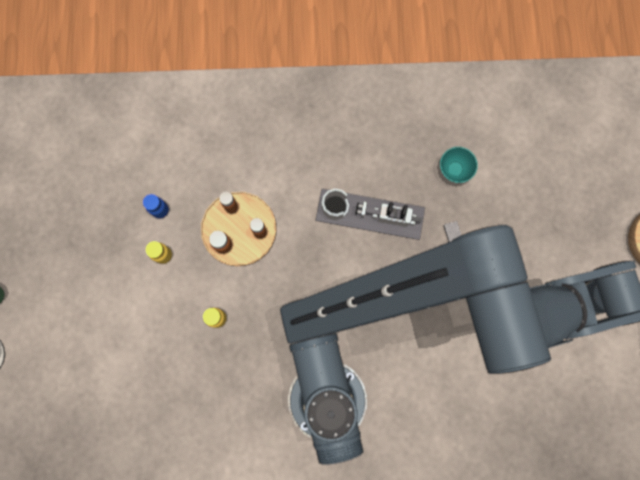

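The scene view shows three amber jars on the platter: (405,233), (371,246) and (405,264). In the top view they are at (220,242), (228,202) and (257,228). The widest is scene (405,233) / top (220,242). The yellow and blue look-alikes are off the platter. The holder is at scene (265,288) / top (370,213), with its well on the robot's left. I'll confirm with one crop and measure.

```bash
cat > h.py <<'E'
import numpy as np,cv2
def K(c): return c["color"].shape[0]/2/np.tan(np.radians(float(c["fov_y"]))/2)
def cloud(c):
    f=K(c);d=c["depth"];v,u=np.mgrid[:d.shape[0],:d.shape[1]]
    P=np.stack([(u-c["cx"])/f*d,(v-c["cy"])/f*d,d,np.ones_like(d)],-1)
    return (P@np.linalg.inv(c["view"]).T)[...,:3]
def ray(c,u,v,z):
    T=np.linalg.inv(c["view"]);r=T[:3,:3]@[(u-c["cx"])/K(c),(v-c["cy"])/K(c),1];o=T[:3,3]
    return o+r*(z-o[2])/r[2]
E
python3 - <<'E'
from h import *
a=dict(np.load("pics/scene0.npz"));b=dict(np.load("pics/top0.npz"))
A=cv2.resize(a["color"][190:310,205:435],None,fx=3.4,fy=2.45,interpolation=2)[:290]
A=cv2.resize(a["color"][190:310,205:435],(575,300),interpolation=2)
B=cv2.resize(b["color"][170:290,195:425],(575,300),interpolation=2)
cv2.imwrite("pics/crop1.png",np.vstack([A,B]))
for n,c in(("scene",a),("top",b)):
    P=cloud(c);ok=c["depth"]>0
    box=lambda x0,x1,y0,y1:(slice(y0,y1),slice(x0,x1))
    roi={"scene":dict(susan=box(350,435,205,295),cl=box(205,325,250,310)),"top":dict(susan=box(198,280,185,270),cl=box(310,430,180,245))}[n]
    for k,s in roi.items():
        p=P[s];o=ok[s];z=p[...,2]
        print(n,k,"valid",o.mean(),"zpct",np.round(np.percentile(z[o],[1,20,50,80,95,99]),3))
        lo=.11 if k=="susan" else .1
        m=((z>lo)&o).astype(np.uint8);N,L,S,C=cv2.connectedComponentsWithStats(m)
        for i in range(1,N):
            if S[i,4]>5:
                q=p[L==i];print(" ",S[i,4],np.round(C[i]+[s[1].start,s[0].start],1),"med",np.round(np.median(q,0),3),"mid",np.round((q.min(0)+q.max(0))/2,3),"ext",np.round(np.ptp(q,0),3))
E
```

```text
scene susan valid 0.9964705882352941 zpct [-0.008 -0.002  0.011  0.026  0.123  0.14 ]
  192 [405.7 224.5] med [0.449 0.283 0.124] mid [0.446 0.285 0.121] ext [0.05  0.046 0.022]
  167 [372.1 236.6] med [0.486 0.175 0.137] mid [0.48  0.176 0.129] ext [0.038 0.036 0.038]
  173 [406.6 254.2] med [0.562 0.257 0.136] mid [0.555 0.259 0.128] ext [0.044 0.035 0.036]
scene cl valid 0.9968055555555555 zpct [-0.008 -0.002  0.004  0.028  0.07   0.127]
  74 [231.6 266.6] med [ 0.515 -0.227  0.125] mid [ 0.51  -0.227  0.118] ext [0.032 0.016 0.033]
  81 [245.8 267. ] med [ 0.524 -0.188  0.127] mid [ 0.52  -0.188  0.121] ext [0.03  0.016 0.04 ]
top susan valid 0.9968436154949785 zpct [-0.009 -0.     0.017  0.025  0.127  0.141]
  160 [226.3 198.2] med [0.552 0.259 0.138] mid [0.555 0.259 0.129] ext [0.037 0.033 0.037]
  161 [256.7 224.7] med [0.476 0.176 0.138] mid [0.476 0.177 0.13 ] ext [0.038 0.036 0.039]
  229 [217.7 238.5] med [0.444 0.284 0.124] mid [0.445 0.284 0.125] ext [0.045 0.044 0.024]
top cl valid 0.9956410256410256 zpct [-0.01  -0.002  0.003  0.012  0.067  0.126]
  64 [389.9 207.1] med [ 0.514 -0.186  0.132] mid [ 0.517 -0.187  0.122] ext [0.03  0.016 0.039]
  60 [404.2 210.3] med [ 0.506 -0.224  0.126] mid [ 0.506 -0.226  0.12 ] ext [0.028 0.016 0.036]
```

View pics/crop1.png

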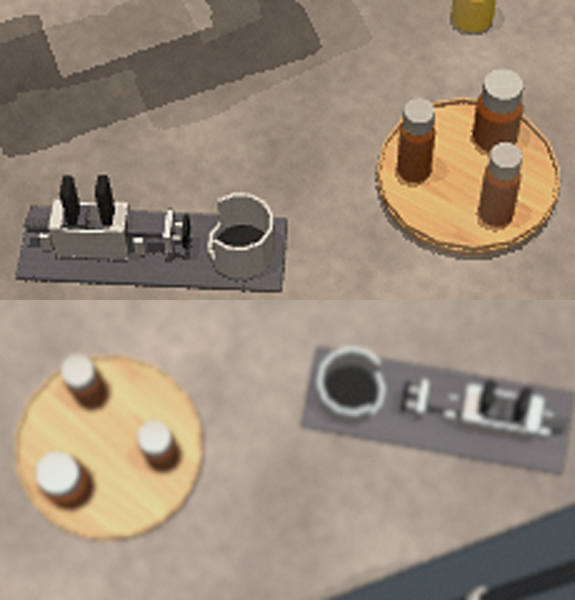

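The crop confirms the target. The stout jar's cap is about 46 wide at (0.446, 0.284), wider and shorter than the slim caps at z 0.14, and all three sit 65 mm from a common centre (0.493, 0.239). Next I'll fix the holder's pose from the plate and the well rim.

```bash
cat >> h.py <<'E'
from scipy.spatial.transform import Rotation as R
def tool(o,target):  # world delta -> tool axes, cm
    return np.round(R.from_quat(o["tool_rot"]).inv().apply(np.array(target)-o["position"])*100,2)
def yaw(o):
    y=R.from_quat(o["tool_rot"]).as_matrix(); return np.degrees(np.arctan2(y[1,1],y[0,1])),np.round(y[:,2],3)
E
python3 - <<'E'
from h import *
from rig import robot
a=dict(np.load("pics/scene0.npz"));b=dict(np.load("pics/top0.npz"))
for n,c,(u0,u1,v0,v1) in(("scene",a,(205,330,250,312)),("top",b,(308,432,182,245))):
    im=c["color"][v0:v1,u0:u1].astype(int);P=cloud(c)[v0:v1,u0:u1]
    m=(im.max(2)<110)&(im.max(2)-im.min(2)<25)&(im[...,0]>=im[...,2]-2)
    m=cv2.morphologyEx(m.astype(np.uint8),cv2.MORPH_CLOSE,np.ones((9,9)))
    k=max(cv2.findContours(m,0,1)[0],key=cv2.contourArea)[:,0]
    w=np.array([ray(c,x+u0,y+v0,.008)[:2] for x,y in k],np.float32)
    (cx,cy),s,ang=cv2.minAreaRect(w);print(n,"plate",(cx,cy),s,ang)
    z=P[...,2];r=P[(z>.055)&(z<.085)&(P[...,1]>-.10)&(c["depth"][v0:v1,u0:u1]>0)&(im.min(2)>90)]
    (ex,ey),er=cv2.minEnclosingCircle(r[r[:,2]>.066][:,:2].astype(np.float32));print("well",len(r),ex,ey,er,np.median(r[:,2]))
    # trigger / grip tops by ray on black top pixels
    t=P[(z>.1)&(c["depth"][v0:v1,u0:u1]>0)]
    for nm,s2 in(("trig",t[:,1]<-.207),("grip",t[:,1]>-.207)):
        q=t[s2];q=q[q[:,2]>.118];print(nm,np.round(q.mean(0),4))
o=robot.get_obs();print(yaw(o),tool(o,[.52,-.2,.24]))
E
```

```text
scene plate (0.5238056778907776, -0.17514923214912415) (0.2471354454755783, 0.0982646644115448) 77.76689910888672
well 110 0.5502995252609253 -0.04143993556499481 0.04240458458662033 0.07029700292416596
trig [ 0.5113 -0.2269  0.1269]
grip [ 0.5215 -0.1881  0.131 ]
top plate (0.5355058908462524, -0.14609229564666748) (0.2983522415161133, 0.06649937480688095) 78.2583999633789
well 144 0.549159049987793 -0.041370466351509094 0.039667628705501556 0.06867847910745539
trig [ 0.5066 -0.2258  0.1276]
grip [ 0.5159 -0.1866  0.1324]
(np.float64(-67.7813160682957), array([-0.   ,  0.002, -1.   ])) [ 40.56 -24.26  -0.07]
```

```bash
python3 -m pendant '[{"jaw":1,"linear":[3.38,-2.02,0],"twist":0},{"jaw":1,"linear":[3.38,-2.02,0],"twist":0},{"jaw":1,"linear":[3.38,-2.02,0],"twist":0},{"jaw":1,"linear":[3.38,-2.02,0],"twist":0},{"jaw":1,"linear":[3.38,-2.02,0],"twist":0},{"jaw":1,"linear":[3.38,-2.02,0],"twist":0},{"jaw":1,"linear":[3.38,-2.02,0],"twist":0},{"jaw":1,"linear":[3.38,-2.02,0],"twist":0},{"jaw":1,"linear":[3.38,-2.02,0],"twist":0},{"jaw":1,"linear":[3.38,-2.02,0],"twist":0},{"jaw":1,"linear":[3.38,-2.02,0],"twist":0},{"jaw":1,"linear":[3.38,-2.02,0],"twist":0}]'
python3 -m pendant '[{"jaw":1,"linear":[0,0,0],"twist":6.88},{"jaw":1,"linear":[0,0,0],"twist":6.88},{"jaw":1,"linear":[0,0,0],"twist":6.88},{"jaw":1,"linear":[0,0,0],"twist":6.88},{"jaw":1,"linear":[0,0,0],"twist":6.88},{"jaw":1,"linear":[0,0,0],"twist":0}]'
python3 - <<'E'
from h import *
from rig import robot
o=robot.get_obs();print(yaw(o),o["position"],o["q"],tool(o,[.446,.284,.20]),o["ft_force"])
E
```

```text
time: 1.1
position: [0.5208, -0.1988, 0.2392]
tool_rot: [0.981, 0.193, -0.0, -0.0]
ft_force: [1.0, -0.7, 0.5]
grip_width: 0.0869
grip_force: 0.0
time: 1.6
position: [0.52, -0.2005, 0.2392]
tool_rot: [0.994, -0.107, -0.0, -0.0]
ft_force: [-0.6, 0.2, 0.1]
grip_width: 0.087
grip_force: 0.0
(np.float64(-102.28405212406363), array([-0.001,  0.   , -1.   ])) [ 0.51998468 -0.20050516  0.23915027] [-5.68540948e-01  4.37249393e-01  1.60403508e+00 -7.06251638e-06
  1.10123614e+00  1.21665559e+00] [-17.53 -45.77   3.94] [-0.56981604  0.22085605  0.06772573]
```

```bash
python3 -m pendant '[{"jaw":1,"linear":[-1.46,-3.81,0],"twist":0},{"jaw":1,"linear":[-1.46,-3.81,0],"twist":0},{"jaw":1,"linear":[-1.46,-3.81,0],"twist":0},{"jaw":1,"linear":[-1.46,-3.81,0],"twist":0},{"jaw":1,"linear":[-1.46,-3.81,0],"twist":0},{"jaw":1,"linear":[-1.46,-3.81,0],"twist":0},{"jaw":1,"linear":[-1.46,-3.81,0],"twist":0},{"jaw":1,"linear":[-1.46,-3.81,0],"twist":0},{"jaw":1,"linear":[-1.46,-3.81,0],"twist":0},{"jaw":1,"linear":[-1.46,-3.81,0],"twist":0},{"jaw":1,"linear":[-1.46,-3.81,0],"twist":0},{"jaw":1,"linear":[-1.46,-3.81,0],"twist":0}]'
python3 -m pendant '[{"jaw":1,"linear":[0,0,0],"twist":0},{"jaw":1,"linear":[0,0,0],"twist":0},{"jaw":1,"linear":[0,0,0],"twist":0}]'
python3 - <<'E'
from h import *
from rig import robot,cams
o=robot.get_obs();print(o["q"][0],o["q"][5],tool(o,[.446,.284,.114]))
c=cams.camera("wrist");cv2.imwrite("pics/w1.png",c["color"])
P=cloud(c);m=((P[...,2]>.117)&(P[...,2]<.132)&(c["depth"]>0)).astype(np.uint8)
N,L,S,C=cv2.connectedComponentsWithStats(m)
for i in range(1,N):
    if S[i,4]>150:
        q=P[L==i];k,r=cv2.minEnclosingCircle(q[:,:2].astype(np.float32));print(S[i],C[i],np.median(q,0),k,r)
E
```

```text
time: 2.6
position: [0.4445, 0.2849, 0.2395]
tool_rot: [0.995, -0.104, -0.0, 0.0]
ft_force: [0.7, -0.2, -0.5]
grip_width: 0.0869
grip_force: 0.0
time: 2.85
position: [0.445, 0.2828, 0.2392]
tool_rot: [0.995, -0.105, -0.0, 0.0]
ft_force: [-0.6, -0.0, -0.6]
grip_width: 0.0874
grip_force: 0.0
0.3543842785934069 2.1352669819922254 [ 0.08 -0.15 12.52]
[430 134  38  54 369] [440.07859079 155.63685637] [0.4867626  0.19348364 0.12484353] (0.47966238856315613, 0.18085186183452606) 0.017681974917650223
[ 277  209   66   65 3367] [309.82773983 241.004752  ] [0.44665916 0.28564763 0.12561344] (0.4453567564487457, 0.2860199213027954) 0.022994384169578552
```

View pics/w1.png

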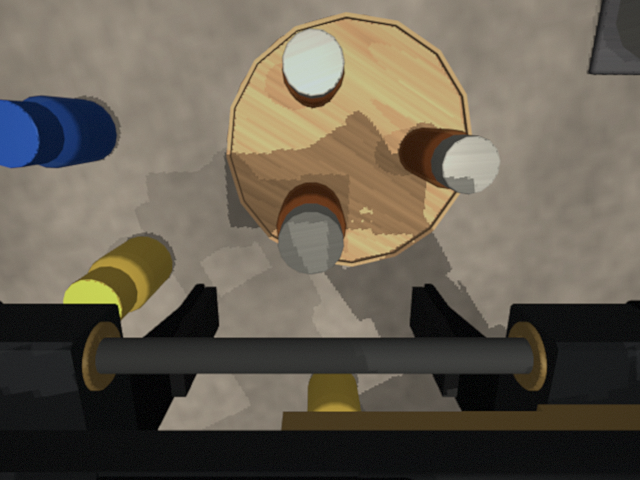

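The wrist view shows the stout cap at (310,241), radius 23 mm, at (0.4455, 0.2855), between and ahead of the fingers. The slim jars at (314,62) and (470,165) are clear of the fingers.

```bash
python3 -m pendant '[{"jaw":1,"linear":[0,-0.28,0],"twist":0},{"jaw":1,"linear":[0,0,3],"twist":0},{"jaw":1,"linear":[0,0,3],"twist":0},{"jaw":1,"linear":[0,0,2],"twist":0},{"jaw":1,"linear":[0,0,1.5],"twist":0},{"jaw":1,"linear":[0,0,1],"twist":0},{"jaw":1,"linear":[0,0,1],"twist":0},{"jaw":1,"linear":[0,0,0.8],"twist":0},{"jaw":1,"linear":[0,0,0],"twist":0},{"jaw":1,"linear":[0,0,0],"twist":0}]' 20
python3 -m pendant '[{"jaw":0.7,"linear":[0,0,0],"twist":0},{"jaw":0.6,"linear":[0,0,0],"twist":0},{"jaw":0.5,"linear":[0,0,0],"twist":0},{"jaw":0.4,"linear":[0,0,0],"twist":0},{"jaw":0.4,"linear":[0,0,0],"twist":0},{"jaw":0.4,"linear":[0,0,0],"twist":0},{"jaw":0.4,"linear":[0,0,0],"twist":0},{"jaw":0.4,"linear":[0,0,0],"twist":0}]' 20
```

```text
time: 3.73
position: [0.4463, 0.2857, 0.1166]
tool_rot: [0.994, -0.106, 0.0, -0.0]
ft_force: [0.5, -0.6, 0.2]
grip_width: 0.0868
grip_force: 0.0
time: 4.4
position: [0.446, 0.2857, 0.1166]
tool_rot: [0.994, -0.106, -0.0, 0.0]
ft_force: [-0.2, 0.2, 0.7]
grip_width: 0.0454
grip_force: 20.0
```

```bash
python3 -m pendant '[{"jaw":0.4,"linear":[0,0,-0.3],"twist":0},{"jaw":0.4,"linear":[0,0,-0.8],"twist":0},{"jaw":0.4,"linear":[0,0,-1.5],"twist":0},{"jaw":0.4,"linear":[0,0,-2],"twist":0},{"jaw":0.4,"linear":[0,0,-2.2],"twist":0},{"jaw":0.4,"linear":[0,0,-2.2],"twist":0},{"jaw":0.4,"linear":[0,0,-2.2],"twist":0},{"jaw":0.4,"linear":[0,0,-2],"twist":0},{"jaw":0.4,"linear":[0,0,-1.2],"twist":0},{"jaw":0.4,"linear":[0,0,-0.6],"twist":0},{"jaw":0.4,"linear":[0,0,0],"twist":0}]'
python3 -m pendant '[{"jaw":0.4,"linear":[0.4,0.7,0],"twist":0},{"jaw":0.4,"linear":[0.9,1.6,0],"twist":0},{"jaw":0.4,"linear":[1.6,2.8,0],"twist":0},{"jaw":0.4,"linear":[1.9,3.3,0],"twist":0},{"jaw":0.4,"linear":[2.1,3.6,0],"twist":0},{"jaw":0.4,"linear":[2.1,3.6,0],"twist":0},{"jaw":0.4,"linear":[2.1,3.6,0],"twist":0},{"jaw":0.4,"linear":[2.0,3.5,0],"twist":0},{"jaw":0.4,"linear":[1.7,3.0,0],"twist":0},{"jaw":0.4,"linear":[1.3,2.3,0],"twist":0},{"jaw":0.4,"linear":[0.7,1.2,0],"twist":0},{"jaw":0.4,"linear":[0.2,0.5,0],"twist":0}]'
python3 -m pendant '[{"jaw":0.4,"linear":[0,0,0],"twist":0},{"jaw":0.4,"linear":[0,0,0],"twist":0}]'
python3 - <<'E'
from h import *
from rig import robot,cams
o=robot.get_obs();print(tool(o,[.5497,-.0415,.15]))
c=cams.camera("wrist");cv2.imwrite("pics/w2.png",c["color"])
s=cams.camera("scene")
P=cloud(c);ok=c["depth"]>0;z=P[...,2]
q=P[ok&(z>.064)&(z<.08)&(np.hypot(P[...,0]-.55,P[...,1]+.0415)<.06)]
if len(q)>20: k,r=cv2.minEnclosingCircle(q[:,:2].astype(np.float32));print(len(q),np.median(q,0),k,r)
cv2.imwrite("pics/w2.png",np.hstack([cv2.resize(c["color"],(480,360)),cv2.resize(s["color"][170:320,215:335],(288,360),interpolation=2)]))
E
```

```text
time: 5.32
position: [0.4465, 0.2861, 0.2682]
tool_rot: [0.994, -0.106, 0.001, -0.001]
ft_force: [0.0, 0.2, -1.5]
grip_width: 0.0458
grip_force: 20.0
time: 6.32
position: [0.5495, -0.0429, 0.2652]
tool_rot: [0.994, -0.108, -0.001, 0.0]
ft_force: [0.7, 0.9, -3.5]
grip_width: 0.0455
grip_force: 20.0
time: 6.48
position: [0.5484, -0.0392, 0.2658]
tool_rot: [0.994, -0.106, -0.001, -0.001]
ft_force: [-0.4, 0.4, -2.5]
grip_width: 0.0457
grip_force: 20.0
[ 0.21  0.21 11.58]
642 [ 0.57876518 -0.03049062  0.07246733] (0.5575160980224609, -0.037686169147491455) 0.0380842387676239
```

View pics/w2.png

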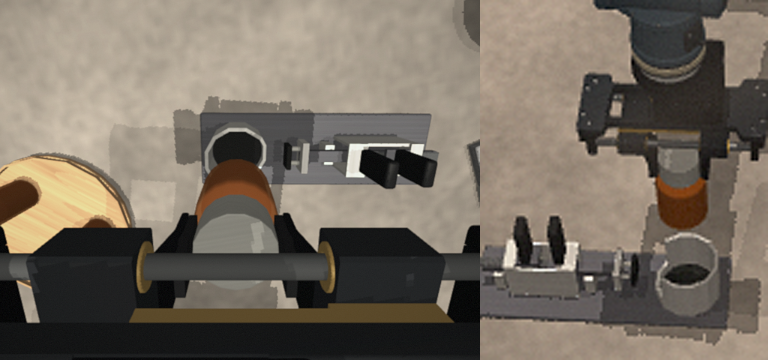

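The jar hangs upright above the holder. The well's rim is at about (236,148) in the wrist view, partly hidden by the jar. The x estimates for the well differ by up to 8 mm, so I'll refine with proper circle fits from all three views.

Run:
```python
from h import *
from rig import robot,cams
from scipy.optimize import least_squares
c=cams.camera("wrist");np.savez("pics/w3.npz",**c)
for n in("pics/w3.npz","pics/scene0.npz","pics/top0.npz"):
    c=dict(np.load(n));P=cloud(c);im=c["color"].astype(int);z=P[...,2];ok=c["depth"]>0
    near=ok&(np.hypot(P[...,0]-.553,P[...,1]+.04)<.06)
    m=near&(z>.068)&(z<.077);q=P[m]
    f=least_squares(lambda p:np.hypot(q[:,0]-p[0],q[:,1]-p[1])-.036,[.553,-.04],loss="soft_l1",f_scale=.002)
    g=least_squares(lambda p:np.hypot(q[:,0]-p[0],q[:,1]-p[1])-p[2],[.553,-.04,.036],loss="soft_l1",f_scale=.002)
    a=np.degrees(np.arctan2(q[:,1]-f.x[1],q[:,0]-f.x[0]));h=np.histogram(a,12,(-180,180))[0]
    print(n,len(q),np.round(f.x,4),np.round(g.x,4),h,"rms",np.sqrt(np.mean(f.fun**2)))
    t=P[ok&(z>.118)&(z<.14)&(P[...,1]<-.16)&(P[...,1]>-.26)&(P[...,0]>.48)&(P[...,0]<.55)&(im.max(2)<90)]
    for s in(t[:,1]<-.207,t[:,1]>-.207):
        v=t[s];v=v[v[:,2]>np.percentile(v[:,2],95)-.004] if len(v) else v
        print("  trig/grip",len(v),np.round((v.min(0)+v.max(0))/2,4),np.round(np.ptp(v,0),4))
```

```text
pics/w3.npz 591 [ 0.5505 -0.0405] [ 0.55   -0.0407  0.0365] [  0   0   0   0 111 111 116 103 109  41   0   0] rms 0.001320915824261148
  trig/grip 588 [ 0.5094 -0.2256  0.1299] [0.0279 0.0165 0.005 ]
  trig/grip 592 [ 0.5182 -0.1867  0.1349] [0.0278 0.0153 0.0049]
pics/scene0.npz 89 [ 0.5508 -0.0423] [ 0.5507 -0.0426  0.0366] [10  2  0  0 11 10 10  9  6  7  9 15] rms 0.0022538758113432073
  trig/grip 19 [ 0.5107 -0.2277  0.1314] [0.0292 0.0122 0.0056]
  trig/grip 26 [ 0.5199 -0.189   0.1356] [0.0263 0.0119 0.0052]
pics/top0.npz 73 [ 0.549  -0.0404] [ 0.5489 -0.0409  0.0366] [ 8  2  0  0  5  9  6 10  9  7 11  6] rms 0.0015759399691545474
  trig/grip 9 [ 0.5059 -0.2248  0.1349] [0.0255 0.0089 0.0056]
  trig/grip 13 [ 0.5178 -0.1865  0.1368] [0.0201 0.0092 0.0052]
```

```bash
python3 -m pendant '[{"jaw":0.4,"linear":[0.22,0.14,0.5],"twist":0},{"jaw":0.4,"linear":[0,0,1.2],"twist":0},{"jaw":0.4,"linear":[0,0,1.8],"twist":0},{"jaw":0.4,"linear":[0,0,1.8],"twist":0},{"jaw":0.4,"linear":[0,0,1.5],"twist":0},{"jaw":0.4,"linear":[0,0,1.2],"twist":0},{"jaw":0.4,"linear":[0,0,0.7],"twist":0},{"jaw":0.4,"linear":[0,0,0.3],"twist":0},{"jaw":0.4,"linear":[0,0,0],"twist":0},{"jaw":0.4,"linear":[0,0,0],"twist":0},{"jaw":0.4,"linear":[0,0,0],"twist":0}]'
python3 - <<'E'
from h import *
from rig import robot,cams
o=robot.get_obs();print(o["position"],tool(o,[.5503,-.041,.1086]),o["ft_force"])
s=cams.camera("scene");w=cams.camera("wrist")
cv2.imwrite("pics/w4.png",np.hstack([cv2.resize(w["color"],(480,360)),cv2.resize(s["color"][190:310,240:340],(300,360),interpolation=2)]))
E
```

```text
time: 7.55
position: [0.552, -0.0422, 0.1774]
tool_rot: [0.994, -0.106, 0.001, 0.0]
ft_force: [-0.6, -0.1, -2.4]
grip_width: 0.0455
grip_force: 20.0
[ 0.55202931 -0.04220413  0.17738183] [-0.21 -0.08  6.88] [-0.63886128 -0.11529486 -2.41650999]
```

View pics/w4.png

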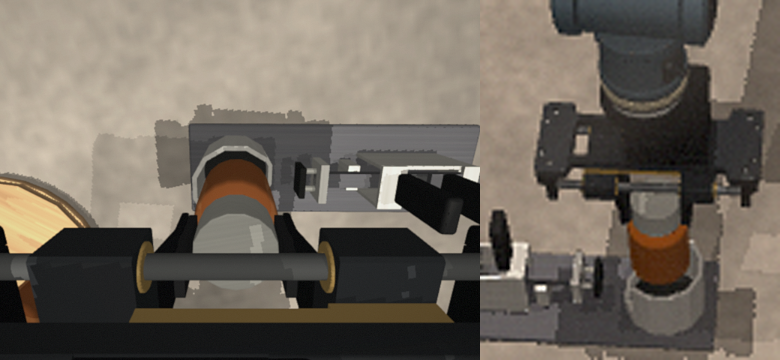

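The jar is centred over the well mouth at wrist (236,170). Lowering it now.

```bash
python3 -m pendant '[{"jaw":0.4,"linear":[-0.12,-0.05,0.3],"twist":0},{"jaw":0.4,"linear":[0,0,0.7],"twist":0},{"jaw":0.4,"linear":[0,0,0.9],"twist":0},{"jaw":0.4,"linear":[0,0,0.9],"twist":0},{"jaw":0.4,"linear":[0,0,0.9],"twist":0},{"jaw":0.4,"linear":[0,0,0.8],"twist":0},{"jaw":0.4,"linear":[0,0,0.6],"twist":0},{"jaw":0.4,"linear":[0,0,0.4],"twist":0},{"jaw":0.4,"linear":[0,0,0.3],"twist":0},{"jaw":0.4,"linear":[0,0,0.2],"twist":0},{"jaw":0.4,"linear":[0,0,0],"twist":0},{"jaw":0.4,"linear":[0,0,0],"twist":0}]'
for i in 1; do :; done
python3 -m pendant '[{"jaw":0.4,"linear":[0,0,0.1],"twist":0},{"jaw":0.4,"linear":[0,0,0.1],"twist":0},{"jaw":0.4,"linear":[0,0,0.1],"twist":0},{"jaw":0.4,"linear":[0,0,0],"twist":0},{"jaw":0.4,"linear":[0,0,0],"twist":0}]'
python3 -m pendant '[{"jaw":0.4,"linear":[0,0,0.1],"twist":0},{"jaw":0.4,"linear":[0,0,0.1],"twist":0},{"jaw":0.4,"linear":[0,0,0],"twist":0},{"jaw":0.4,"linear":[0,0,0],"twist":0}]'
```

```text
time: 8.65
position: [0.5505, -0.0415, 0.1167]
tool_rot: [0.994, -0.106, 0.0, 0.0]
ft_force: [0.2, -1.0, -2.2]
grip_width: 0.0455
grip_force: 20.0
time: 9.07
position: [0.5502, -0.0414, 0.1136]
tool_rot: [0.994, -0.106, -0.0, -0.0]
ft_force: [0.0, -0.7, -2.7]
grip_width: 0.0455
grip_force: 20.0
time: 9.4
position: [0.5502, -0.0414, 0.1115]
tool_rot: [0.994, -0.106, -0.0, -0.0]
ft_force: [0.0, -0.5, -2.4]
grip_width: 0.0453
grip_force: 20.0
```

```bash
python3 -m pendant '[{"jaw":0.4,"linear":[0,0,0.1],"twist":0},{"jaw":0.4,"linear":[0,0,0.1],"twist":0},{"jaw":0.4,"linear":[0,0,0],"twist":0},{"jaw":0.4,"linear":[0,0,0],"twist":0}]'
python3 -m pendant '[{"jaw":0.4,"linear":[0,0,0.1],"twist":0},{"jaw":0.4,"linear":[0,0,0],"twist":0},{"jaw":0.4,"linear":[0,0,0],"twist":0}]'
```

```text
time: 9.73
position: [0.5502, -0.0414, 0.1094]
tool_rot: [0.994, -0.106, -0.0, -0.0]
ft_force: [-0.2, -0.2, -2.4]
grip_width: 0.0455
grip_force: 20.0
time: 9.98
position: [0.5504, -0.0414, 0.1086]
tool_rot: [0.994, -0.106, 0.0, 0.0]
ft_force: [-0.3, 0.2, -2.5]
grip_width: 0.0454
grip_force: 20.0
```

```bash
python3 -m pendant '[{"jaw":0.4,"linear":[0,0,0.05],"twist":0},{"jaw":0.4,"linear":[0,0,0],"twist":0},{"jaw":0.4,"linear":[0,0,0],"twist":0}]'
python3 -m pendant '[{"jaw":0.4,"linear":[0,0,0.05],"twist":0},{"jaw":0.4,"linear":[0,0,0],"twist":0},{"jaw":0.4,"linear":[0,0,0],"twist":0}]'
```

```text
time: 10.23
position: [0.5504, -0.0415, 0.1083]
tool_rot: [0.994, -0.106, 0.0, 0.0]
ft_force: [0.3, -0.0, -0.6]
grip_width: 0.0457
grip_force: 20.0
time: 10.48
position: [0.5505, -0.0415, 0.1079]
tool_rot: [0.994, -0.106, 0.0, 0.0]
ft_force: [0.9, 0.2, 1.3]
grip_width: 0.0456
grip_force: 20.0
```

The jar stands on the cushion: the floor took up about 3.8 N. Releasing, rising and moving over the trigger.

```bash
python3 -m pendant '[{"jaw":0.55,"linear":[0,0,0],"twist":0},{"jaw":0.6,"linear":[0,0,0],"twist":0},{"jaw":0.8,"linear":[0,0,0],"twist":0},{"jaw":1,"linear":[0,0,0],"twist":0},{"jaw":1,"linear":[0,0,0],"twist":0},{"jaw":1,"linear":[0,0,-0.3],"twist":0},{"jaw":1,"linear":[0,0,-1],"twist":0},{"jaw":1,"linear":[0,0,-2.5],"twist":0},{"jaw":1,"linear":[0,0,-3.2],"twist":0},{"jaw":1,"linear":[0,0,-3],"twist":0},{"jaw":1,"linear":[0,0,-2],"twist":0},{"jaw":1,"linear":[0,0,-1],"twist":0}]'
python3 -m pendant '[{"jaw":1,"linear":[0,1.2,0],"twist":0},{"jaw":1,"linear":[0,2.5,0],"twist":0},{"jaw":1,"linear":[0,3,0],"twist":0},{"jaw":1,"linear":[0,3,0],"twist":0},{"jaw":1,"linear":[0,3,0],"twist":0},{"jaw":1,"linear":[0,2,0],"twist":0},{"jaw":1,"linear":[0,1,0],"twist":0},{"jaw":1,"linear":[0,0,0],"twist":0},{"jaw":1,"linear":[0,0,0],"twist":0}]'
python3 - <<'E'
from h import *
from rig import robot,cams
from scipy.optimize import least_squares
o=robot.get_obs();print(o["position"],yaw(o),tool(o,[.5165,-.1948,.103]),o["ft_force"])
w=cams.camera("wrist");s=cams.camera("scene");np.savez("pics/s5.npz",**s);np.savez("pics/w5.npz",**w)
for n,c in(("w",w),("s",s)):
    P=cloud(c);z=P[...,2];im=c["color"].astype(int);ok=c["depth"]>0
    q=P[ok&(z>.108)&(z<.124)&(np.hypot(P[...,0]-.55,P[...,1]+.041)<.045)]
    if len(q)>10:print(n,"cap",len(q),np.round(np.median(q,0),4),cv2.minEnclosingCircle(q[:,:2].astype(np.float32)))
    t=P[ok&(z>.124)&(z<.14)&(P[...,1]<-.16)&(P[...,1]>-.26)&(P[...,0]>.48)&(P[...,0]<.55)&(im.max(2)<90)]
    for m in(t[:,1]<-.207,t[:,1]>-.207):
        v=t[m]
        if len(v)>5:print(" t/g",len(v),np.round((v.min(0)+v.max(0))/2,4),np.round(np.ptp(v,0),4))
cv2.imwrite("pics/w5.png",np.hstack([cv2.resize(w["color"],(480,360)),cv2.resize(s["color"][240:312,205:330],(310,360),interpolation=2)]))
E
```

```text
time: 11.48
position: [0.5519, -0.0418, 0.2417]
tool_rot: [0.994, -0.106, 0.003, 0.001]
ft_force: [-0.1, -0.2, -0.3]
grip_width: 0.087
grip_force: 0.0
time: 12.23
position: [0.5164, -0.1947, 0.2365]
tool_rot: [0.994, -0.107, -0.001, -0.001]
ft_force: [-0.3, 0.2, 0.4]
grip_width: 0.087
grip_force: 0.0
[ 0.51636183 -0.1947108   0.23651773] (np.float64(-102.25993768095483), array([-0.002,  0.002, -1.   ])) [ 0.05  0.02 13.35] [-0.29202587  0.24387043  0.38628326]
w cap 3498 [ 0.5506 -0.044   0.1172] ((0.5493201613426208, -0.04177054017782211), 0.023596659302711487)
 t/g 709 [ 0.5093 -0.2258  0.1283] [0.0283 0.0156 0.0086]
 t/g 751 [ 0.5179 -0.1872  0.1315] [0.0281 0.0162 0.0131]
s cap 198 [ 0.5521 -0.0423  0.1154] ((0.5498339533805847, -0.0438876710832119), 0.025219907984137535)
 t/g 36 [ 0.5112 -0.2279  0.1291] [0.0325 0.0128 0.01  ]
 t/g 46 [ 0.5199 -0.1882  0.132 ] [0.029  0.0155 0.0147]
```

View pics/w5.png

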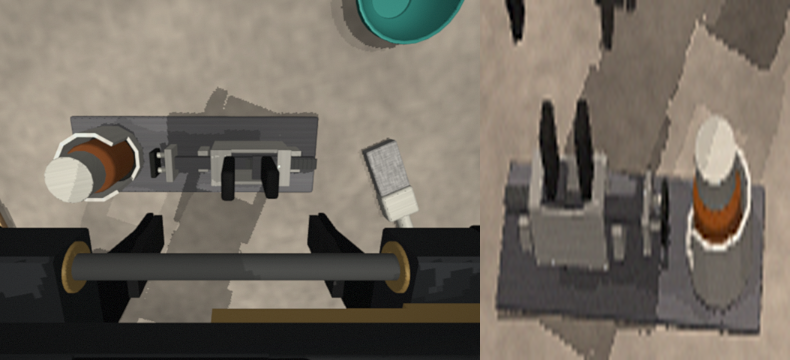

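The jar stands upright and centred in the well, top at z 0.117. The trigger (wrist (270,178)) and grip (228,178) lie between the open fingers. Descending to straddle them.

```bash
python3 -m pendant '[{"jaw":1,"linear":[0.05,0.02,1],"twist":0},{"jaw":1,"linear":[0,0,2],"twist":0},{"jaw":1,"linear":[0,0,2.5],"twist":0},{"jaw":1,"linear":[0,0,2.5],"twist":0},{"jaw":1,"linear":[0,0,2],"twist":0},{"jaw":1,"linear":[0,0,1.5],"twist":0},{"jaw":1,"linear":[0,0,1],"twist":0},{"jaw":1,"linear":[0,0,0.6],"twist":0},{"jaw":1,"linear":[0,0,0.2],"twist":0},{"jaw":1,"linear":[0,0,0],"twist":0},{"jaw":1,"linear":[0,0,0],"twist":0}]'
python3 -m pendant '[{"jaw":1,"linear":[0,-0.2,0],"twist":0},{"jaw":1,"linear":[0,-0.1,0],"twist":0},{"jaw":1,"linear":[0,0,0],"twist":0}]'
python3 -m pendant '[{"jaw":1,"linear":[0,-0.2,0],"twist":0},{"jaw":1,"linear":[0,0,0],"twist":0},{"jaw":1,"linear":[0,0,0],"twist":0}]'
python3 -m pendant '[{"jaw":1,"linear":[0,-0.2,0],"twist":0},{"jaw":1,"linear":[0,0,0],"twist":0},{"jaw":1,"linear":[0,0,0],"twist":0}]'
```

```text
time: 13.25
position: [0.5182, -0.1953, 0.1052]
tool_rot: [0.994, -0.106, 0.001, 0.0]
ft_force: [0.2, -0.3, 0.8]
grip_width: 0.0872
grip_force: 0.0
time: 13.5
position: [0.5185, -0.1922, 0.1053]
tool_rot: [0.994, -0.106, 0.001, 0.0]
ft_force: [-0.7, -0.5, -0.5]
grip_width: 0.0867
grip_force: 0.0
time: 13.75
position: [0.5189, -0.1907, 0.1049]
tool_rot: [0.994, -0.106, 0.0, 0.0]
ft_force: [-0.5, -1.2, 1.0]
grip_width: 0.0869
grip_force: 0.7
time: 14.0
position: [0.5191, -0.1896, 0.1048]
tool_rot: [0.994, -0.106, 0.0, 0.001]
ft_force: [-2.1, -4.8, 1.6]
grip_width: 0.0867
grip_force: 2.5
```

```bash
f(){ grep -E "position|ft_f|grip_f" | tr '\n' ' '; echo; }
python3 -m pendant '[{"jaw":1,"linear":[0,-0.2,0],"twist":0},{"jaw":1,"linear":[0,0,0],"twist":0},{"jaw":1,"linear":[0,0,0],"twist":0}]'|f
python3 -m pendant '[{"jaw":1,"linear":[0,-0.2,0],"twist":0},{"jaw":1,"linear":[0,0,0],"twist":0},{"jaw":1,"linear":[0,0,0],"twist":0}]'|f
python3 -m pendant '[{"jaw":1,"linear":[0,-0.2,0],"twist":0},{"jaw":1,"linear":[0,0,0],"twist":0},{"jaw":1,"linear":[0,0,0],"twist":0}]'|f
python3 -m pendant '[{"jaw":1,"linear":[0,-0.2,0],"twist":0},{"jaw":1,"linear":[0,0,0],"twist":0},{"jaw":1,"linear":[0,0,0],"twist":0}]'|f
python3 -m pendant '[{"jaw":1,"linear":[0,-0.2,0],"twist":0},{"jaw":1,"linear":[0,0,0],"twist":0},{"jaw":1,"linear":[0,0,0],"twist":0}]'|f
```

```text
position: [0.5195, -0.188, 0.1048] ft_force: [-2.1, -6.6, 1.5] grip_force: 3.0 
position: [0.5199, -0.1862, 0.1048] ft_force: [-3.4, -7.1, 0.3] grip_force: 3.3 
position: [0.5203, -0.1844, 0.1048] ft_force: [-2.2, -6.3, 1.0] grip_force: 3.4 
position: [0.5207, -0.1825, 0.1048] ft_force: [-2.0, -7.5, 1.2] grip_force: 3.6 
position: [0.5212, -0.1806, 0.1048] ft_force: [-3.1, -7.1, 1.4] grip_force: 3.7
```

```bash
f(){ grep -E "position|ft_f|grip_f" | tr '\n' ' '; echo; }
python3 -m pendant '[{"jaw":1,"linear":[0,-0.2,0],"twist":0},{"jaw":1,"linear":[0,0,0],"twist":0},{"jaw":1,"linear":[0,0,0],"twist":0}]'|f
python3 -m pendant '[{"jaw":1,"linear":[0,-0.2,0],"twist":0},{"jaw":1,"linear":[0,0,0],"twist":0},{"jaw":1,"linear":[0,0,0],"twist":0}]'|f
python3 -m pendant '[{"jaw":1,"linear":[0,-0.1,0],"twist":0},{"jaw":1,"linear":[0,0,0],"twist":0},{"jaw":1,"linear":[0,0,0],"twist":0}]'|f
cat > jw.py <<'E'
from h import *
from rig import robot,cams
import sys
D=np.array([.2147,.9767]);W=np.array([.5503,-.041])
o=robot.get_obs();print("tcp x",round((o["position"][:2]-W)@D*1000,1))
for n in("wrist","scene"):
    c=cams.camera(n);P=cloud(c);d=P[...,:2]-W;x=d@D*1000;l=(d@[-D[1],D[0]])*1000;z=P[...,2]*1000
    im=c["color"].astype(int);m=(c["depth"]>0)&(x>-105)&(x<-25)&(abs(l)<13)&(z>32)&(z<64)
    for nm,k in(("dark",im.max(2)<70),("bright",im.min(2)>100)):
        q=x[m&k];print(n,nm,len(q),np.histogram(q,16,(-105,-25))[0],"max",np.round(np.percentile(q,[2,50,98]),1) if len(q) else "")
    if n=="wrist":cv2.imwrite("pics/"+sys.argv[1],c["color"])
    else: cv2.imwrite("pics/s_"+sys.argv[1],cv2.resize(c["color"][250:312,205:330],(800,397),interpolation=2))
E
python3 jw.py j1.png
```

```text
position: [0.5216, -0.1788, 0.1048] ft_force: [-2.5, -7.1, 2.2] grip_force: 3.9 
position: [0.522, -0.1769, 0.1048] ft_force: [-2.6, -6.9, -0.0] grip_force: 4.0 
position: [0.5222, -0.176, 0.1048] ft_force: [-3.1, -7.8, 0.7] grip_force: 4.2 
tcp x -137.9
wrist dark 1633 [ 67  68  68  65  74  70  38   0   0   0 790 365   0   0   0  28] max [-102.6  -51.3  -45.6]
wrist bright 860 [  0   0   0   0   0   0 113 404 119 103 110  11   0   0   0   0] max [-71.2 -66.  -51.7]
scene dark 97 [11 11  8 11 12  9  0  1  2  1 10 21  0  0  0  0] max [-104.1  -81.4  -46.4]
scene bright 22 [ 0  0  0  0  0  0  4 11  3  4  0  0  0  0  0  0] max [-71.6 -67.7 -56.2]
```

View pics/j1.png

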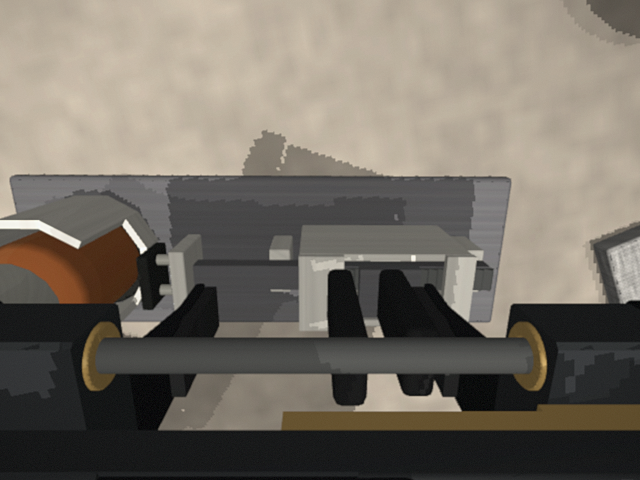

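The wrist view shows the pad (150,275) and head plate (185,275) advanced to a pad face of x ≈ -46, so jaw travel is about 16 mm, with the jar untouched. I'll do the return and the second stroke.

```bash
f(){ grep -E "position|ft_f|grip_f" | tr '\n' ' '; echo; }
python3 -m pendant '[{"jaw":1,"linear":[0,0.3,0],"twist":0},{"jaw":1,"linear":[0,0.4,0],"twist":0},{"jaw":1,"linear":[0,0.4,0],"twist":0},{"jaw":1,"linear":[0,0.4,0],"twist":0},{"jaw":1,"linear":[0,0.3,0],"twist":0},{"jaw":1,"linear":[0,0,0],"twist":0},{"jaw":1,"linear":[0,0,0],"twist":0}]'|f
python3 -m pendant '[{"jaw":1,"linear":[0,-0.2,0],"twist":0},{"jaw":1,"linear":[0,-0.2,0],"twist":0},{"jaw":1,"linear":[0,0,0],"twist":0},{"jaw":1,"linear":[0,0,0],"twist":0}]'|f
python3 -m pendant '[{"jaw":1,"linear":[0,-0.2,0],"twist":0},{"jaw":1,"linear":[0,-0.2,0],"twist":0},{"jaw":1,"linear":[0,0,0],"twist":0},{"jaw":1,"linear":[0,0,0],"twist":0}]'|f
python3 -m pendant '[{"jaw":1,"linear":[0,-0.2,0],"twist":0},{"jaw":1,"linear":[0,-0.2,0],"twist":0},{"jaw":1,"linear":[0,0,0],"twist":0},{"jaw":1,"linear":[0,0,0],"twist":0}]'|f
python3 -m pendant '[{"jaw":1,"linear":[0,-0.2,0],"twist":0},{"jaw":1,"linear":[0,-0.2,0],"twist":0},{"jaw":1,"linear":[0,-0.2,0],"twist":0},{"jaw":1,"linear":[0,0,0],"twist":0},{"jaw":1,"linear":[0,0,0],"twist":0}]'|f
python3 jw.py j2.png
```

```text
position: [0.5182, -0.191, 0.1044] ft_force: [-1.1, 0.1, -0.8] grip_force: 0.0 
position: [0.5188, -0.1882, 0.1043] ft_force: [-2.9, -6.0, -0.5] grip_force: 2.8 
position: [0.5196, -0.1846, 0.1043] ft_force: [-2.0, -5.8, -2.0] grip_force: 3.3 
position: [0.5205, -0.1809, 0.1043] ft_force: [-2.7, -6.9, -2.0] grip_force: 3.6 
position: [0.5217, -0.1752, 0.1043] ft_force: [-2.4, -7.7, -2.2] grip_force: 4.0 
tcp x -137.2
wrist dark 1923 [ 71  70  64  68  70  72  72  66  64  49   0   1   0 764 458  34] max [-102.2  -35.6  -30.1]
wrist bright 906 [  0   0   0   0   0   0   0   0   0  74 467 169  46 150   0   0] max [-55.5 -51.  -36.3]
scene dark 117 [ 9 13  8 10 12 12  6 11 12  0  0  2  0  3 17  2] max [-103.8  -76.2  -30.6]
scene bright 27 [ 0  0  0  0  0  0  0  0  0  3 13  4  5  2  0  0] max [-55.9 -50.3 -39.3]
```

```bash
cat > pd.py <<'E'
from h import *
from rig import robot,cams
D=np.array([.2147,.9767]);W=np.array([.5503,-.041])
o=robot.get_obs();print("tcp x",round((o["position"][:2]-W)@D*1000,1),"F",round(-o["ft_force"][:2]@D,1))
for n in("wrist","scene"):
    c=cams.camera(n);P=cloud(c);d=P[...,:2]-W;x=d@D*1000;l=(d@[-D[1],D[0]])*1000;z=P[...,2]*1000
    im=c["color"].astype(int);m=(c["depth"]>0)&(x>-80)&(x<-8)&(abs(l)<13)&(z>46)&(z<62)
    b=x[m&(im.min(2)>100)];b0=np.percentile(b,3);b=b[b<b0+8]
    k=x[m&(im.max(2)<70)&(x>b0+8)&(x<b0+27)]
    r=P[(c["depth"]>0)&(z>110)&(z<124)&(np.hypot(d[...,0],d[...,1])<.045)]
    print(n,"plate",len(b),np.round(np.percentile(b,[3,50,97]),1),"pad",len(k),np.round(np.percentile(k,[3,50,97]),1),"gap",round(np.median(k)-np.median(b),1))
    if len(r)>20:
        q=((np.array(cv2.minEnclosingCircle(r[:,:2].astype(np.float32))[0])-W)@D)*1000;print("  cap x",round(q,1),len(r))
E
python3 pd.py
f(){ grep -E "position|ft_f|grip_f" | tr '\n' ' '; echo; }
python3 -m pendant '[{"jaw":1,"linear":[0,0.3,0],"twist":0},{"jaw":1,"linear":[0,0.4,0],"twist":0},{"jaw":1,"linear":[0,0.4,0],"twist":0},{"jaw":1,"linear":[0,0.4,0],"twist":0},{"jaw":1,"linear":[0,0.3,0],"twist":0},{"jaw":1,"linear":[0,0,0],"twist":0},{"jaw":1,"linear":[0,0,0],"twist":0}]'|f
python3 -m pendant '[{"jaw":1,"linear":[0,-0.2,0],"twist":0},{"jaw":1,"linear":[0,-0.2,0],"twist":0},{"jaw":1,"linear":[0,0,0],"twist":0},{"jaw":1,"linear":[0,0,0],"twist":0}]'|f
python3 -m pendant '[{"jaw":1,"linear":[0,-0.2,0],"twist":0},{"jaw":1,"linear":[0,-0.1,0],"twist":0},{"jaw":1,"linear":[0,0,0],"twist":0},{"jaw":1,"linear":[0,0,0],"twist":0}]'|f
python3 -m pendant '[{"jaw":1,"linear":[0,-0.2,0],"twist":0},{"jaw":1,"linear":[0,0,0],"twist":0},{"jaw":1,"linear":[0,0,0],"twist":0},{"jaw":1,"linear":[0,0,0],"twist":0}]'|f
python3 pd.py
```

```text
tcp x -137.2 F 7.3
wrist plate 488 [-55.6 -51.8 -48.1] pad 1006 [-36.  -35.1 -30.2] gap 16.7
  cap x -17.8 40
scene plate 13 [-56.2 -53.2 -49.3] pad 18 [-36.8 -33.2 -30.7] gap 20.0
  cap x -2.2 191
position: [0.5185, -0.1912, 0.1046] ft_force: [-0.9, -0.1, -0.4] grip_force: 0.0 
position: [0.5191, -0.1883, 0.1045] ft_force: [-1.4, -4.2, -1.1] grip_force: 2.7 
position: [0.5196, -0.1862, 0.1045] ft_force: [-3.5, -7.5, -1.4] grip_force: 4.0 
position: [0.52, -0.1843, 0.1045] ft_force: [-3.4, -7.5, -0.8] grip_force: 4.2 
tcp x -146.5 F 8.1
wrist plate 433 [-54.5 -49.5 -46.3] pad 911 [-31.5 -30.7 -27.4] gap 18.8
scene plate 16 [-51.2 -48.  -44. ] pad 15 [-38.5 -29.6 -25.1] gap 18.4
  cap x 1.3 184
```

```bash
f(){ grep -E "position|ft_f|grip_f" | tr '\n' ' '; echo; }
python3 -m pendant '[{"jaw":1,"linear":[0,-0.2,0],"twist":0},{"jaw":1,"linear":[0,0,0],"twist":0},{"jaw":1,"linear":[0,0,0],"twist":0},{"jaw":1,"linear":[0,0,0],"twist":0}]'|f
python3 pd.py
python3 -m pendant '[{"jaw":1,"linear":[0,-0.2,0],"twist":0},{"jaw":1,"linear":[0,0,0],"twist":0},{"jaw":1,"linear":[0,0,0],"twist":0},{"jaw":1,"linear":[0,0,0],"twist":0}]'|f
python3 pd.py
```

```text
position: [0.5204, -0.1825, 0.1045] ft_force: [-3.9, -8.4, -1.9] grip_force: 4.4 
tcp x -144.6 F 9.1
wrist plate 444 [-52.5 -47.5 -44.4] pad 909 [-29.6 -28.8 -25.5] gap 18.8
scene plate 16 [-49.4 -46.6 -41.8] pad 14 [-29.9 -28.1 -25.2] gap 18.5
  cap x 4.4 184
position: [0.5208, -0.1806, 0.1045] ft_force: [-2.8, -9.1, -2.0] grip_force: 4.6 
tcp x -142.7 F 9.5
wrist plate 425 [-50.6 -45.7 -42.3] pad 932 [-27.8 -26.9 -23.5] gap 18.8
scene plate 15 [-48.2 -45.7 -41.1] pad 16 [-39.4 -25.4 -22.3] gap 20.3
  cap x 5.2 188
```

```bash
f(){ grep -E "position|ft_f|grip_f" | tr '\n' ' '; echo; }
python3 -m pendant '[{"jaw":1,"linear":[0,-0.15,0],"twist":0},{"jaw":1,"linear":[0,0,0],"twist":0},{"jaw":1,"linear":[0,0,0],"twist":0},{"jaw":1,"linear":[0,0,0],"twist":0}]'|f
python3 pd.py
python3 -m pendant '[{"jaw":1,"linear":[0,-0.15,0],"twist":0},{"jaw":1,"linear":[0,0,0],"twist":0},{"jaw":1,"linear":[0,0,0],"twist":0},{"jaw":1,"linear":[0,0,0],"twist":0}]'|f
python3 pd.py
```

```text
position: [0.5211, -0.1795, 0.1045] ft_force: [-3.0, -9.9, -1.5] grip_force: 5.1 
tcp x -141.5 F 10.3
wrist plate 460 [-49.2 -44.4 -41.2] pad 1011 [-27.7 -26.8 -22.4] gap 17.6
scene plate 14 [-45.9 -41.6 -38.7] pad 13 [-27.8 -25.7 -22.2] gap 15.9
  cap x 5.0 193
position: [0.5213, -0.1784, 0.1045] ft_force: [-4.2, -11.2, -2.4] grip_force: 5.8 
tcp x -140.4 F 11.8
wrist plate 502 [-48.3 -43.6 -40.2] pad 1044 [-27.6 -26.7 -22. ] gap 16.9
scene plate 15 [-46.2 -42.4 -39.3] pad 16 [-37.7 -26.  -22.1] gap 16.4
  cap x 6.9 184
```

```bash
f(){ grep -E "position|ft_f|grip_f" | tr '\n' ' '; echo; }
python3 -m pendant '[{"jaw":1,"linear":[0,-0.15,0],"twist":0},{"jaw":1,"linear":[0,0,0],"twist":0},{"jaw":1,"linear":[0,0,0],"twist":0},{"jaw":1,"linear":[0,0,0],"twist":0}]'|f
python3 pd.py
python3 -m pendant '[{"jaw":1,"linear":[0,-0.15,0],"twist":0},{"jaw":1,"linear":[0,0,0],"twist":0},{"jaw":1,"linear":[0,0,0],"twist":0},{"jaw":1,"linear":[0,0,0],"twist":0}]'|f
python3 pd.py; python3 jw.py j3.png
```

```text
position: [0.5215, -0.1774, 0.1044] ft_force: [-4.4, -12.4, -1.8] grip_force: 6.6 
tcp x -139.4 F 13.0
wrist plate 546 [-46.8 -42.6 -38.9] pad 1048 [-27.6 -26.7 -21.4] gap 16.0
scene plate 16 [-43.9 -41.5 -36.9] pad 16 [-27.3 -25.  -22.3] gap 16.5
  cap x 8.4 194
position: [0.5218, -0.1763, 0.1044] ft_force: [-5.1, -13.3, -2.2] grip_force: 7.4 
tcp x -138.3 F 14.1
wrist plate 555 [-46.1 -41.8 -38.1] pad 977 [-27.6 -26.6 -21.4] gap 15.2
scene plate 17 [-44.5 -40.2 -37. ] pad 14 [-35.4 -25.7 -22.3] gap 14.5
  cap x 3.5 193
tcp x -138.3
wrist dark 1532 [ 74  67  70  73  70  69  69  74  71  77  76  74   1   0   0 667] max [-103.   -51.5  -25.4]
wrist bright 975 [  0   0   0   0   0   0   0   0   0   0   0  68 422 445  40   0] max [-46.1 -40.  -34.7]
scene dark 132 [11 11 12  8 10 11  9 10 12  9  9  7  0  5  0  8] max [-103.9  -72.9  -26. ]
scene bright 26 [ 0  0  0  0  0  0  0  0  0  0  0  1  7 13  5  0] max [-44.4 -38.  -32.1]
```

View pics/j3.png

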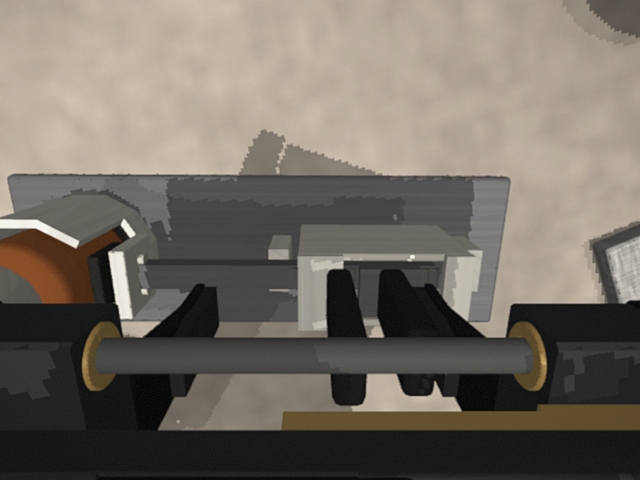

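In the wrist view the pad is on the glass (100,265) and the head plate (125,275) has closed up on it. Force excess (6.5 N) and the gap change both put the pad at about 4.4 mm, so I'll go a little further.

```bash
f(){ grep -E "position|ft_f|grip_|time" | tr '\n' ' '; echo; }
python3 -m pendant '[{"jaw":1,"linear":[0,-0.12,0],"twist":0},{"jaw":1,"linear":[0,0,0],"twist":0},{"jaw":1,"linear":[0,0,0],"twist":0},{"jaw":1,"linear":[0,0,0],"twist":0}]'|f
python3 pd.py
python3 -m pendant '[{"jaw":1,"linear":[0,-0.1,0],"twist":0},{"jaw":1,"linear":[0,0,0],"twist":0},{"jaw":1,"linear":[0,0,0],"twist":0},{"jaw":1,"linear":[0,0,0],"twist":0}]'|f
python3 pd.py
```

```text
time: 23.02 position: [0.5219, -0.1756, 0.1044] ft_force: [-5.4, -15.3, -2.7] grip_width: 0.087 grip_force: 8.1 
tcp x -137.6 F 16.1
wrist plate 557 [-45.3 -41.2 -37.4] pad 923 [-27.6 -26.4 -21.2] gap 14.8
scene plate 18 [-44.9 -40.3 -37.5] pad 17 [-35.  -25.5 -20.6] gap 14.8
  cap x 4.4 189
time: 23.45 position: [0.5221, -0.175, 0.1044] ft_force: [-6.6, -17.8, -3.5] grip_width: 0.0873 grip_force: 8.7 
tcp x -136.9 F 18.8
wrist plate 569 [-44.9 -40.7 -37.1] pad 868 [-27.5 -26.3 -21.3] gap 14.4
scene plate 19 [-43.1 -38.8 -35.2] pad 13 [-34.1 -24.7 -22.2] gap 14.1
  cap x 6.6 188
```

```bash
python3 -m pendant '[{"jaw":1,"linear":[0,0,0],"twist":0},{"jaw":1,"linear":[0,0,0],"twist":0},{"jaw":1,"linear":[0,0,0],"twist":0},{"jaw":1,"linear":[0,0,0],"twist":0},{"jaw":1,"linear":[0,0,0],"twist":0},{"jaw":1,"linear":[0,0,0],"twist":0}]'
python3 pd.py
python3 - <<'E'
from rig import cams
import cv2
s=cams.camera("scene");cv2.imwrite("pics/fin.png",cv2.resize(s["color"][180:315,200:440],(800,450),interpolation=2))
E
```

```text
time: 24.05
position: [0.5221, -0.175, 0.1044]
tool_rot: [0.994, -0.105, -0.0, 0.004]
ft_force: [-6.7, -15.5, -3.6]
grip_width: 0.0869
grip_force: 8.7
tcp x -136.9 F 16.6
wrist plate 557 [-45.  -40.7 -37.1] pad 870 [-27.6 -26.3 -21.1] gap 14.4
scene plate 14 [-43.9 -40.2 -36.3] pad 17 [-34.7 -25.5 -20.9] gap 14.7
  cap x 2.5 188
```

View pics/fin.png

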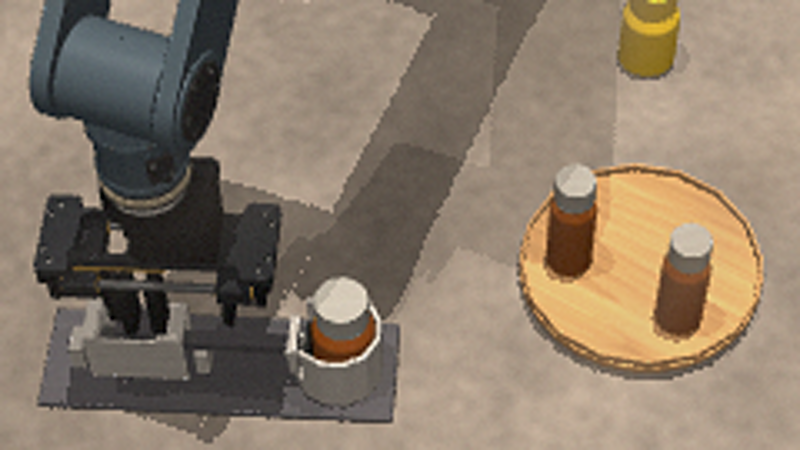

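The jar stands upright in the well at (340,330) with the pad pressed on it, and the two slim jars are untouched. The push holds steady at about 17 N, roughly 9 N above the free-stroke force, which puts the pad at about 6 mm.

```bash
python3 -c "
from rig import robot
print(robot.hand_in())"
```

```text
the job is handed in; nothing more can be done
None
```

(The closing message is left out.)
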